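# Weigh the drilled tube block from the twin clamp

## Robot

A 6-joint arm with a two-finger parallel gripper is mounted at the origin on the work surface. World frame = base frame: x ahead of the robot, y to its left, z up, the work surface at z = 0. Lengths are in m, angles in degrees, forces in N, time in s.
With the tool pointing down it reaches from about 0.4 to 0.825 m from the base axis. Payload 7 kg.
Tool frame: the origin (TCP) lies on the centre line of the jaws, within the pads' length; the fingertips stand 22 mm ahead of it and the grasp point (between the pads) lies 3 mm ahead of it (ctrl.finger_overhang is the distance from the TCP to the fingertips, in m); z points along the fingers, y is the line along which they close (so a half turn about z gives the same grasp; the last joint's range is limited). The gripper opens to 88 mm and grips with 3 to 60 N. Pads are 19 mm wide; open, the fingers measure 130 mm over their backs; the gripper's body (78 mm by 193 mm) begins 47 mm behind the grasp point.
Start: joints at [16.507, 20.546, 0.682, 0, -70.136, -16.507], TCP at [0.675, -0, 0.249] pointing down, gripper open.
Joint ranges: [-176.03, 176.03], [-82.01, 121.73], [-58.28, 71.71], [-173.87, 95.51], [-174.79, -0.11], [-173.66, 173.66]. Speed limits (degrees/s): [136.94, 136.94, 172.46, 180, 180, 180].

## Interface

Orientations are given as [roll, pitch, yaw] about the fixed x, y, z axes, in that order (R = Rz(yaw) Ry(pitch) Rx(roll)).
In Python, from plant import ctrl gives the robot as it stands. The module is installed in compiled form; this text tells all that it offers.
- The arm moves only by the shell command python3 -m creep 'ROWS'. ROWS is JSON, a list of rows, each an object with "grip": the closure, from 0 (fully open) to 1 (shut); "delta_pos": the shift along the tool's x, y, z scaled (see below), a list of three; "rotation": the turn, a rotation vector about the tool's x, y, z scaled (see below), a list of three. A call has 1 to 5 rows; each row is the pose to reach, as a shift and turn from the pose commanded when the call began, along the tool's axes at that moment; what a row does not reach only later rows make up. The controller multiplies each number of a shift by 10 cm and each number of a turn by pi/2 rad. A row lasts 1/10 s, in which the tool goes at most 50 mm and 8.59 degrees, less where a joint would pass 70% of its speed; a pose out of reach is approached as far as the arm can. A call with a number of a shift or a turn outside -1 to 1 is refused whole. A call with a gripper value outside its range is refused whole. The fingers move at their own pace and stop on an object; the grip force is fixed at half the most. Time passes only in rows, so rows that repeat a pose let the fingers close. It gives the time, the measured TCP pose, the force, the opening and the grip force at its end, in the units of the state.
- ctrl.get_obs(): the state, without advancing time (a new reading comes with each control period).
- ctrl.snapshot(name): name is "scene" or "side" or "wrist"; returns a dict with "color" (400x640x3 uint8, red, green, blue), "intrinsics" (3x3 intrinsics, pixels), "distortion" ([k1, k2, p1, p2, k3] as OpenCV has them; the pictures are not rectified), "R" (3x3) and "t" (3): a world point X has camera coordinates R X + t. Camera axes: x right, y down, z forward; pixel columns grow to the right and rows downward; lengths in m; the calibration is good to about 2 mm. A picture is of the moment at which its call begins. There is no depth.
- ctrl.close_job(): hands the job in; it is judged then, once.
The state is a dict: "clock": time; "joint_pos": joint angles; "qvel": joint speeds; "tau": joint torques, N m; "tool_pos": TCP position; "orientation": TCP orientation; "force": force on the tool from outside, world axes, zero at the start; "moment": the same for the moment, N m; "opening": finger opening in m; "gripper_force": force on a finger pad.
Only numpy, scipy, OpenCV 4.12 (cv2) and the standard library are available. Lean on these libraries where they do the work, as an engineer would, in place of code of your own. Each camera call takes 0.05 s, during which the arm holds its last target. There are 200 camera calls.

## Task

The twin clamp holds two aluminium tube blocks: one has its six wells drilled in the top, the other is still a plain blank. Slide back the jaw that holds the drilled block, lift that block out and set it down gently, wells up, in the middle of the balance pan. Leave the blank clamped where it is with its jaw shut, and do not disturb the other things on the bench.

Things in the scene. Friction and masses are not known exactly. Their poses are not given: they have to be found in the camera images.
- clamp: Grey twin clamp fixed to the bench, on its left or right half: base plate 225 (x) x 250 (y) x 15 mm, two stations side by side along y, each with a fixed dark jaw at +x (33 mm above the plate) and a sliding steel jaw at -x. Origin: on the bench, midway between the nest points. x: along the jaws' travel, away from the robot (turned up to 0.2 rad); y left; z up.
- nest_left (a point): Middle of the left station of the clamp (+62.5 mm along clamp y) on the top of the base plate: where the centre of a clamped block's underside lies. Same axes as the clamp.
- nest_right (a point): Middle of the right station of the clamp (-62.5 mm along clamp y) on the top of the base plate: where the centre of a clamped block's underside lies. Same axes as the clamp.
- jaw_left (a joint): Travel (m) of the left sliding jaw: 0 shut, growing towards clamp -x (away from its block), stop at 0.040. Starts within 4 mm of shut; about 3 N of friction; stays where left. Steel jaw 50 x 50 x 25.5 mm high; its lip reaches 9 mm over the block's foot when shut, so the block can rise only once the jaw is 10 mm back (slide it 15 mm or more).
- jaw_right (a joint): Travel (m) of the right sliding jaw: 0 shut, growing towards clamp -x (away from its block), stop at 0.040. Starts within 4 mm of shut; about 3 N of friction; stays where left. Steel jaw 50 x 50 x 25.5 mm high; its lip reaches 9 mm over the block's foot when shut, so the block can rise only once the jaw is 10 mm back (slide it 15 mm or more).
- post_left (a point): Grip point of the left sliding jaw: on the axis of its upright round steel post, 24 mm in diameter, 20 mm below the post's flat top and 30 mm above the flat top of the jaw; 70 mm above the bench. With the jaw shut the post stands 68.5 mm from the nest point towards clamp -x, and it moves with the jaw. Same axes as the clamp.
- post_right (a point): Grip point of the right sliding jaw: on the axis of its upright round steel post, 24 mm in diameter, 20 mm below the post's flat top and 30 mm above the flat top of the jaw; 70 mm above the bench. With the jaw shut the post stands 68.5 mm from the nest point towards clamp -x, and it moves with the jaw. Same axes as the clamp.
- drilled_block: Loose bare aluminium block, six round wells (12 mm wide, 22 mm deep, 2 x 3) in its top. Foot 80 (x) x 50 (y) x 14 mm high (same on both blocks), on it a body 60 (x) x 50 (y) mm, top 60 mm above the underside. Starts clamped in either station, axes along the clamp's. Origin: centre of underside, z up. Grip its 50 mm width (flat sides facing y, 75 mm free to the other block). 0.3 to 0.6 kg.
- plain_block: Loose bare aluminium block, flat top without wells: the blank. Foot 80 (x) x 50 (y) x 14 mm high (same on both blocks), on it a body 60 (x) x 50 (y) mm, top 60 mm above the underside. Starts clamped in either station, axes along the clamp's. Origin: centre of underside, z up. Grip its 50 mm width (flat sides facing y, 75 mm free to the other block). 0.35 to 0.7 kg.
- balance: White bench balance fixed to the bench beside the clamp, 250 (x) x 180 (y) mm, housing top at 60 mm, display towards the robot (-x); on it a round steel pan. Origin: on the bench under the pan's centre; the housing reaches 160 mm to -x and 90 mm to +x of it.
- pan (a point): Centre of the flat top of the balance's round steel pan, 136 mm in diameter, 80 mm above the bench. It does not move. z up.
- tip_box: Bystander: yellow plastic box with pale blue lid, 89 (x) x 124 (y) x 74 mm high, loose on the bench beyond the clamp and balance. Origin: centre of its underside.
- beaker: Bystander: open glass beaker, 68 mm in diameter, 85 mm high, loose on the bench beyond the clamp and balance. Origin: centre of its underside.
- wash_bottle: Bystander: white plastic bottle, 60 mm in diameter, 110 mm high, loose on the bench beyond the clamp and balance. Origin: centre of its underside.

How it is judged:
By the outcome, as a careful person would: the job done as asked, in the order asked, and still so for the second after the job is handed in, with the robot touching nothing.
It also fails if it takes over 51 s, if anything falls off the work surface, if the arm or the gripper's body presses on something with over 40 N, if the wrist force passes 120 N, or if a joint passes its speed limit or range.

## Working session

There is one attempt and no reset: what is moved stays moved. The work goes in short steps, Python scripts to look and compute and a shell command to move; the robot and the scene stay as the last step left them, time stands still between calls to the robot, and variables do not carry over. Pictures are saved under pics/ and viewed, at most 10 in all, crops included, and the job is handed in when it is done.

```bash
mkdir -p pics
python3 - <<'E'
from plant import ctrl
import cv2,pickle
d={}
for n in("scene","side","wrist"):
    s=ctrl.snapshot(n);d[n]=s
    cv2.imwrite(f"pics/{n}0.png",s["color"][:,:,::-1])
    print(n,s["t"],s["distortion"])
pickle.dump(d,open("d0.pkl","wb"))
o=ctrl.get_obs();print(o["clock"],o["tool_pos"],o["orientation"],ctrl.finger_overhang)
E
```

```text
scene [-0.06096538 -0.3185582   1.57919684] [-0.12324367  0.          0.          0.          0.        ]
side [-0.55727318  0.21482654  0.65880957] [0.0089072 0.        0.        0.        0.       ]
wrist [ 0.67477327 -0.03469471  0.3905451 ] [-0.04001276  0.          0.          0.          0.        ]
0.15 [ 6.74663512e-01 -2.99340954e-05  2.47859196e-01] [ 1.79929675e+02 -7.06483043e-03 -9.00060934e+01] 0.022
```

View pics/scene0.png

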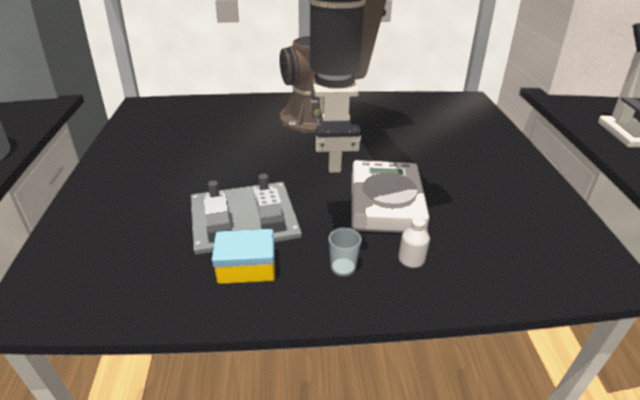

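View pics/side0.png

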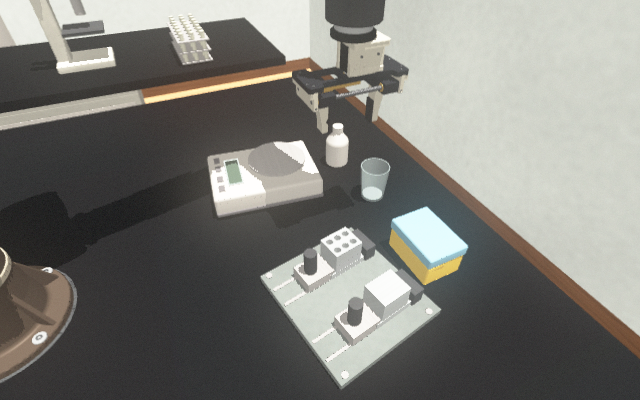

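View pics/wrist0.png

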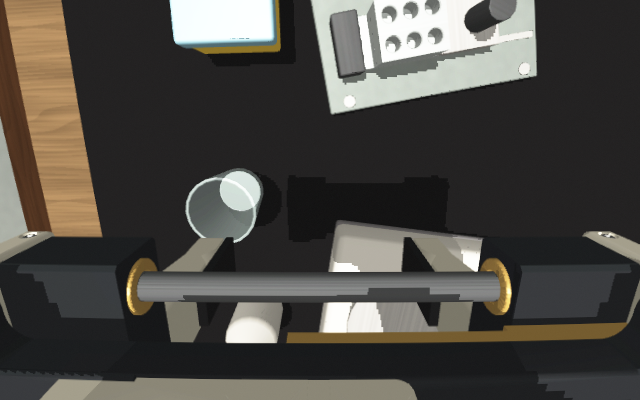

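The drilled block is in the left station (nearest the balance): its top is at about (341,243) in the side view and (267,200) in the scene view. The blank is at side (387,292). The pan is at side (277,158) and scene (390,190). I'll zoom in on these.

Run:
```python
import cv2
a=cv2.imread("pics/side0.png")
cv2.imwrite("pics/c1.png",cv2.resize(a[220:370,255:455],None,fx=4,fy=4,interpolation=cv2.INTER_CUBIC))
b=cv2.imread("pics/scene0.png")
p=cv2.resize(a[130:220,200:330],None,fx=4,fy=4,interpolation=cv2.INTER_CUBIC) #520x360
q=cv2.resize(b[150:240,340:440],None,fx=2.6,fy=2.6,interpolation=cv2.INTER_CUBIC) #260x234
import numpy as np
c=np.zeros((600,800,3),np.uint8);c[:360,:520]=p;c[:234,530:790]=q
r=cv2.resize(b[175:250,185:305],None,fx=3.2,fy=3.2,interpolation=cv2.INTER_CUBIC)#384x240
c[360:600,:384]=r
cv2.imwrite("pics/c2.png",c)
```

```text
(no output)
```

View pics/c1.png

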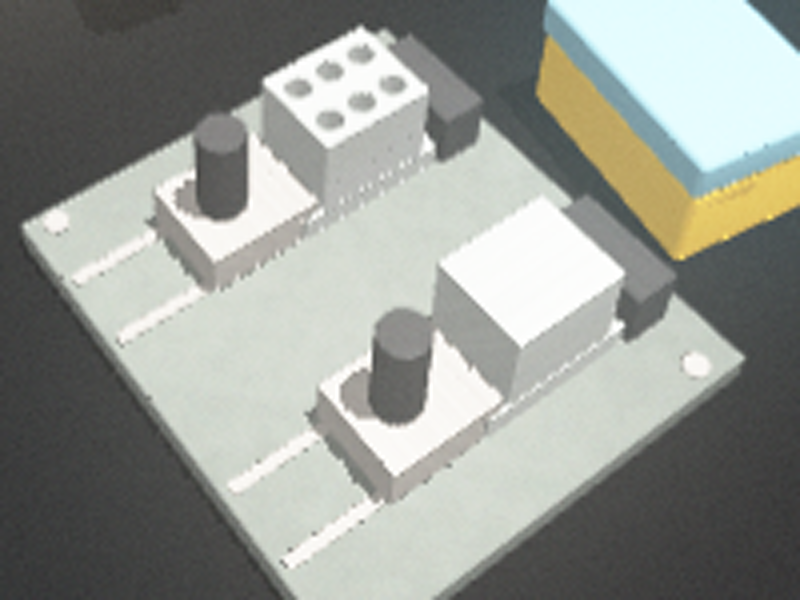

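View pics/c2.png

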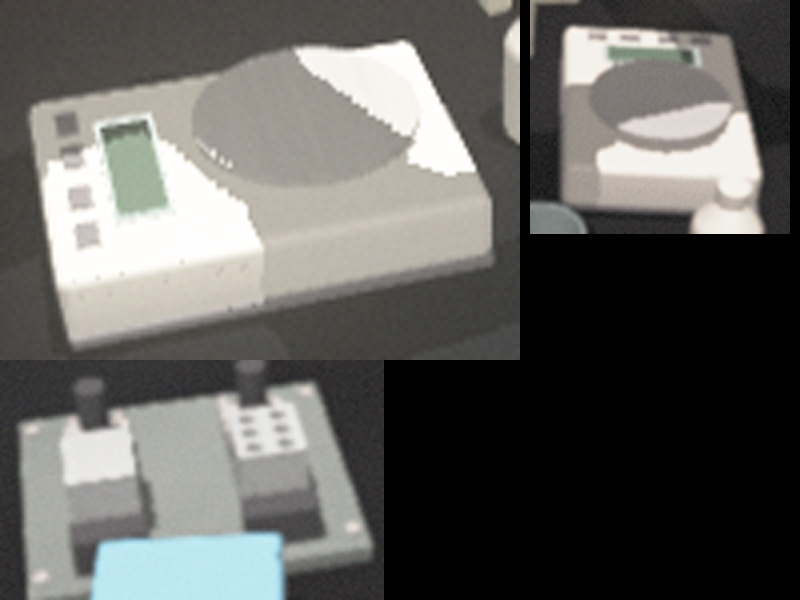

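```bash
cat > h.py <<'E'
import numpy as np,cv2
def proj(s,X):
    return cv2.projectPoints(np.array(X,float).reshape(-1,1,3),cv2.Rodrigues(np.array(s["R"]))[0],np.array(s["t"]),np.array(s["intrinsics"]),np.array(s["distortion"]))[0][:,0]
def ray(s,p,z):  # pixel(s) -> world xy at height z
    R=np.array(s["R"]);t=np.array(s["t"])
    u=cv2.undistortPoints(np.array(p,float).reshape(-1,1,2),np.array(s["intrinsics"]),np.array(s["distortion"]))[:,0]
    d=np.c_[u,np.ones(len(u))]@R; c=-R.T@t
    return (c+d*((z-c[2])/d[:,2])[:,None])[:,:2]
E
python3 - <<'E'
import pickle,numpy as np;from h import *
d=pickle.load(open("d0.pkl","rb"))
f=lambda P,x0,y0,k:np.c_[x0+(np.array(P)[:,0]+.5)/k-.5,y0+(np.array(P)[:,1]+.5)/k-.5]
S=d["side"]
dr=ray(S,f([(264,84),(362,28),(428,87),(327,141)],255,220,4),.075)
bl=ray(S,f([(438,265),(543,197),(625,270),(517,343)],255,220,4),.075)
po=ray(S,f([(222,132),(405,333)],255,220,4),.09)
pl=ray(S,f([(22,230),(745,360)],255,220,4),.015)
for n,a in(("dr",dr),("bl",bl)):
    print(n,a.mean(0),"len",np.linalg.norm(np.roll(a,-1,0)-a,axis=1))
    v=(a[1]+a[2]-a[0]-a[3]);print(np.degrees(np.arctan2(v[1],v[0])))
print("post",po,"plate",pl,pl.mean(0))
w=dr.mean(0)-bl.mean(0);print("dist",np.linalg.norm(w),np.degrees(np.arctan2(-w[0],w[1])))
print("wrist wells",ray(d["wrist"],[(390,13),(411,8),(432,4),(393,44),(414,40),(435,36)],.075).mean(0))
print("scene blk",ray(d["scene"],f([(228,410),(294,405),(307,452),(240,459)],185,175-360/3.2,3.2),.075))
from scipy.optimize import least_squares
for n,P in(("side",f([(192,115),(210,82),(240,62),(300,46),(420,125),(300,184),(350,178)],200,130,4)),("scene",f([(59,95),(203,100),(130,61),(130,138)],340,150,2.6))):
    X=ray(d[n],P,.08)
    r=least_squares(lambda c:np.linalg.norm(X-c[:2],axis=1)-c[2],[X[:,0].mean(),X[:,1].mean(),.068]);print(n,r.x,r.fun)
E
```

```text
dr [ 0.59296707 -0.14177848] len [0.06002226 0.04784102 0.05815495 0.0444057 ]
10.867083458718382
bl [ 0.61548348 -0.2649088 ] len [0.06022567 0.0473226  0.06029524 0.04643848]
10.599326024772125
post [[ 0.523808   -0.15603175]
 [ 0.5468892  -0.27863055]] plate [[ 0.43882449 -0.11226941]
 [ 0.70414246 -0.3122671 ]] [ 0.57148348 -0.21226825]
dist 0.12517214552337455 10.362973592139085
wrist wells [ 0.59440107 -0.14185616]
scene blk [[ 0.56983535 -0.16985447]
 [ 0.56599445 -0.1197356 ]
 [ 0.6271643  -0.10992624]
 [ 0.63292179 -0.15846703]]
side [0.57530346 0.15457279 0.0699376 ] [-0.00127262 -0.00056331  0.00021363  0.00153909 -0.00194137  0.00079379
  0.00123078]
scene [0.58234629 0.15938642 0.06703695] [ 0.00173242  0.00167138 -0.00170911 -0.00169469]
```

Both cameras agree on the drilled block, at about (0.594, -0.142) with yaw about 10.5°. The left post is at (0.524, -0.156), so its jaw is about 2 mm open. Sizes and the 125 mm spacing check out. The two pan estimates differ by 7 mm, so I'll refine the pan later. Next I move over the left post.

```bash
python3 -m creep '[{"grip":0,"delta_pos":[0.16,0.15,0.05],"rotation":[0,0,0.094]},{"grip":0,"delta_pos":[0.32,0.30,0.1],"rotation":[0,0,0.188]},{"grip":0,"delta_pos":[0.48,0.45,0.15],"rotation":[0,0,0.282]},{"grip":0,"delta_pos":[0.64,0.60,0.2],"rotation":[0,0,0.376]},{"grip":0,"delta_pos":[0.8,0.75,0.25],"rotation":[0,0,0.47]}]'
cat >> h.py <<'E'
from scipy.spatial.transform import Rotation as Ro
def go(o,p,yaw):  # rows' units from current pose to TCP p, tool down with tool-x heading yaw (deg)
    R=Ro.from_euler('xyz',o["orientation"],degrees=True)
    T=Ro.from_euler('xyz',[180,0,yaw],degrees=True)
    print("pose",np.round(o["tool_pos"],4),np.round(o["orientation"],2),"t",o["clock"],"F",np.round(o["force"],1),"open",o["opening"])
    print("delta",np.round(R.inv().apply(np.array(p)-o["tool_pos"])*10,3),"rot",np.round((R.inv()*T).as_rotvec()/(np.pi/2),3))
E
python3 - <<'E'
from h import *;from plant import ctrl
go(ctrl.get_obs(),[.524,-.156,.2],-169.5)
E
```

```text
clock: 0.65
tool_pos: [0.5991, -0.0806, 0.2231]
orientation: [180.0, -0.0, -132.6]
force: [-0.2, -0.1, -0.1]
opening: 0.0882
gripper_force: 0.0
pose [ 0.5991 -0.0806  0.2231] [ 1.7998e+02 -2.0000e-02 -1.3265e+02] t 0.65 F [-0.2 -0.1 -0.1] open 0.08822823429613952
delta [1.064 0.042 0.231] rot [ 0.    -0.     0.409]
```

```bash
python3 -m creep '[{"grip":0,"delta_pos":[0.25,0.01,0.05],"rotation":[0,0,0.09]},{"grip":0,"delta_pos":[0.5,0.02,0.1],"rotation":[0,0,0.18]},{"grip":0,"delta_pos":[0.75,0.03,0.15],"rotation":[0,0,0.27]},{"grip":0,"delta_pos":[1,0.04,0.2],"rotation":[0,0,0.36]},{"grip":0,"delta_pos":[1,0.04,0.23],"rotation":[0,0,0.409]}]'
python3 -m creep '[{"grip":0,"delta_pos":[0,0,0],"rotation":[0,0,0]},{"grip":0,"delta_pos":[0,0,0],"rotation":[0,0,0]}]'
python3 - <<'E'
from h import *;from plant import ctrl
go(ctrl.get_obs(),[.524,-.156,.2],-169.5)
s=ctrl.snapshot("wrist");cv2.imwrite("pics/w1.png",s["color"][:,:,::-1])
import pickle;pickle.dump(s,open("w1.pkl","wb"))
print(-np.array(s["R"]).T@s["t"])
print(proj(s,[(.5937,-.1418,.075),(.524,-.156,.09),(.6155,-.265,.075)]))
E
```

```text
clock: 1.15
tool_pos: [0.5273, -0.1527, 0.2002]
orientation: [180.0, -0.1, -169.5]
force: [0.7, 1.4, -0.7]
opening: 0.0877
gripper_force: 0.0
clock: 1.35
tool_pos: [0.5299, -0.1513, 0.2006]
orientation: [-180.0, 0.0, -169.0]
force: [0.1, -0.2, 0.1]
opening: 0.0878
gripper_force: 0.0
pose [ 0.5299 -0.1513  0.2006] [-179.99    0.   -168.97] t 1.35 F [ 0.1 -0.2  0.1] open 0.08782905854413171
delta [ 0.067 -0.035  0.006] rot [-0.     0.     0.006]
[ 0.45731036 -0.16518913  0.33707064]
[[314.34550229 269.65443912]
 [313.12584864 195.85806505]
 [172.49343178 266.82257128]]
```

View pics/w1.png

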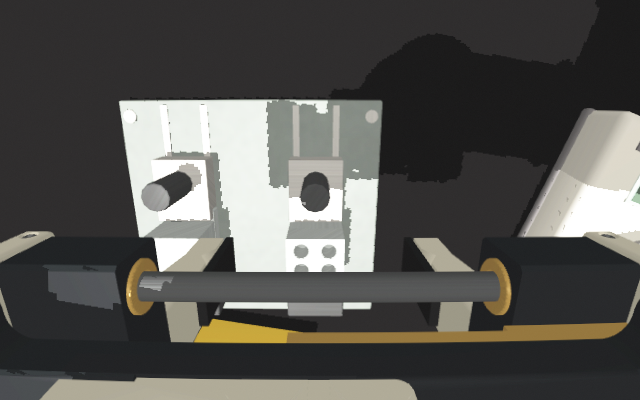

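The wrist view shows the left post top at about (315,196), as predicted (313,196). The plate edge is level in the image at row 101, so the tool is aligned with the clamp. Next I centre and go down.

Run:
```python
from h import *;from plant import ctrl;import pickle
s=pickle.load(open("w1.pkl","rb"))
p=ray(s,[(315,197)],.09)[0];print(p, "plate edge",(e:=ray(s,[(121,101),(382,101)],.015)),np.degrees(np.arctan2(-(e[1]-e[0])[0],(e[1]-e[0])[1])))
print("wells",ray(s,[(301,252),(329,252)],.075))
go(ctrl.get_obs(),[*((p+[.524,-.156])/2),.073],-169.1)
```

```text
[ 0.52462065 -0.15440562] plate edge [[ 0.48768792 -0.3492993 ]
 [ 0.44156423 -0.10729585]] 10.790646854302281
wells [[ 0.57931747 -0.1562818 ]
 [ 0.57468259 -0.13259004]]
pose [ 0.5301 -0.1511  0.2007] [-1.8000e+02  1.0000e-02 -1.6896e+02] t 1.4 F [0.  0.5 0.6] open 0.08793019464527273
delta [ 0.065 -0.029  1.277] rot [-0.     0.     0.002]
```

```bash
python3 -m creep '[{"grip":0,"delta_pos":[0.065,-0.029,0.15],"rotation":[0,0,0]},{"grip":0,"delta_pos":[0.065,-0.029,0.35],"rotation":[0,0,0]},{"grip":0,"delta_pos":[0.065,-0.029,0.55],"rotation":[0,0,0]},{"grip":0,"delta_pos":[0.065,-0.029,0.75],"rotation":[0,0,0]},{"grip":0,"delta_pos":[0.065,-0.029,0.9],"rotation":[0,0,0]}]'
python3 -m creep '[{"grip":0,"delta_pos":[0,0,0.15],"rotation":[0,0,0]},{"grip":0,"delta_pos":[0,0,0.3],"rotation":[0,0,0]},{"grip":0,"delta_pos":[0,0,0.37],"rotation":[0,0,0]},{"grip":0,"delta_pos":[0,0,0.37],"rotation":[0,0,0]},{"grip":0.5,"delta_pos":[0,0,0.37],"rotation":[0,0,0]}]'
python3 -m creep '[{"grip":1,"delta_pos":[0,0,0],"rotation":[0,0,0]},{"grip":1,"delta_pos":[0,0,0],"rotation":[0,0,0]},{"grip":1,"delta_pos":[0,0,0],"rotation":[0,0,0]},{"grip":1,"delta_pos":[0,0,0],"rotation":[0,0,0]},{"grip":1,"delta_pos":[0,0,0],"rotation":[0,0,0]}]'
```

```text
clock: 1.9
tool_pos: [0.524, -0.1549, 0.1094]
orientation: [180.0, -0.0, -169.0]
force: [-0.4, 0.6, 0.1]
opening: 0.0882
gripper_force: 0.0
clock: 2.4
tool_pos: [0.5244, -0.1552, 0.074]
orientation: [-180.0, 0.0, -169.1]
force: [0.3, -0.3, 1.3]
opening: 0.084
gripper_force: 0.0
clock: 2.9
tool_pos: [0.5239, -0.1554, 0.0737]
orientation: [-180.0, 0.0, -169.1]
force: [-0.1, -0.0, 0.4]
opening: 0.0451
gripper_force: 0.0
```

```bash
python3 -m creep '[{"grip":1,"delta_pos":[0,0,0],"rotation":[0,0,0]},{"grip":1,"delta_pos":[0,0,0],"rotation":[0,0,0]},{"grip":1,"delta_pos":[0,0,0],"rotation":[0,0,0]},{"grip":1,"delta_pos":[0,0,0],"rotation":[0,0,0]},{"grip":1,"delta_pos":[0,0,0],"rotation":[0,0,0]}]'
```

```text
clock: 3.4
tool_pos: [0.5238, -0.1552, 0.0735]
orientation: [180.0, -0.0, -169.1]
force: [-0.9, 2.3, 1.7]
opening: 0.0237
gripper_force: 30.0
```

Gripped: the opening is 23.7 mm, matching the 24 mm post. Next I pull 28 mm along tool +x (clamp -x).

```bash
python3 -m creep '[{"grip":1,"delta_pos":[0.05,0,0],"rotation":[0,0,0]},{"grip":1,"delta_pos":[0.1,0,0],"rotation":[0,0,0]},{"grip":1,"delta_pos":[0.16,0,0],"rotation":[0,0,0]},{"grip":1,"delta_pos":[0.22,0,0],"rotation":[0,0,0]},{"grip":1,"delta_pos":[0.28,0,0],"rotation":[0,0,0]}]'
python3 -m creep '[{"grip":1,"delta_pos":[0,0,0],"rotation":[0,0,0]},{"grip":0.6,"delta_pos":[0,0,0],"rotation":[0,0,0]},{"grip":0,"delta_pos":[0,0,0],"rotation":[0,0,0]},{"grip":0,"delta_pos":[0,0,0],"rotation":[0,0,0]},{"grip":0,"delta_pos":[0,0,0],"rotation":[0,0,0]}]'
```

```text
clock: 3.9
tool_pos: [0.4958, -0.1606, 0.0735]
orientation: [180.0, 0.0, -169.1]
force: [2.6, 4.6, -3.1]
opening: 0.0237
gripper_force: 30.0
clock: 4.4
tool_pos: [0.4964, -0.1608, 0.0735]
orientation: [-180.0, -0.0, -169.1]
force: [0.2, -0.7, -0.4]
opening: 0.05
gripper_force: 0.0
```

```bash
python3 -m creep '[{"grip":0,"delta_pos":[0,0,0],"rotation":[0,0,0]},{"grip":0,"delta_pos":[0,0,-0.1],"rotation":[0,0,0]},{"grip":0,"delta_pos":[0,0,-0.3],"rotation":[0,0,0]},{"grip":0,"delta_pos":[0,0,-0.55],"rotation":[0,0,0]},{"grip":0,"delta_pos":[0,0,-0.7],"rotation":[0,0,0]}]'
python3 - <<'E'
from h import *;from plant import ctrl
go(ctrl.get_obs(),[.5935,-.1417,.056],-169.2)
E
```

```text
clock: 4.9
tool_pos: [0.4971, -0.1608, 0.146]
orientation: [-180.0, 0.1, -169.1]
force: [0.3, 0.3, -0.6]
opening: 0.086
gripper_force: 0.0
pose [ 0.4971 -0.1608  0.146 ] [-1.7996e+02  1.2000e-01 -1.6909e+02] t 4.9 F [ 0.3  0.3 -0.6] open 0.08597552168037298
delta [-0.981  0.006  0.902] rot [-0.     0.001  0.001]
```

```bash
python3 -m creep '[{"grip":0,"delta_pos":[-0.2,0,0],"rotation":[0,0,0]},{"grip":0,"delta_pos":[-0.45,0,0],"rotation":[0,0,0]},{"grip":0,"delta_pos":[-0.7,0,0],"rotation":[0,0,0]},{"grip":0,"delta_pos":[-0.9,0.005,0],"rotation":[0,0,0]},{"grip":0,"delta_pos":[-0.985,0.005,0],"rotation":[0,0,0]}]'
python3 -m creep '[{"grip":0,"delta_pos":[0,0,0],"rotation":[0,0,0]},{"grip":0,"delta_pos":[0,0,0],"rotation":[0,0,0]}]'
python3 - <<'E'
from h import *;from plant import ctrl
go(ctrl.get_obs(),[.5935,-.1417,.056],-169.2)
s=ctrl.snapshot("side")["color"][:,:,::-1]
cv2.imwrite("pics/s2.png",cv2.resize(s[150:400,240:500],None,fx=2.4,fy=2.4))
E
```

```text
clock: 5.4
tool_pos: [0.5946, -0.1412, 0.1441]
orientation: [-180.0, 0.0, -169.1]
force: [-0.8, 0.5, -0.5]
opening: 0.0878
gripper_force: 0.0
clock: 5.6
tool_pos: [0.5923, -0.1416, 0.1436]
orientation: [180.0, -0.0, -169.1]
force: [-0.5, -0.5, -0.8]
opening: 0.0876
gripper_force: 0.0
pose [ 0.5923 -0.1416  0.1436] [ 1.7998e+02 -3.0000e-02 -1.6912e+02] t 5.6 F [-0.5 -0.5 -0.8] open 0.08757425509663737
delta [-0.013 -0.003  0.876] rot [ 0.    -0.     0.001]
```

View pics/s2.png

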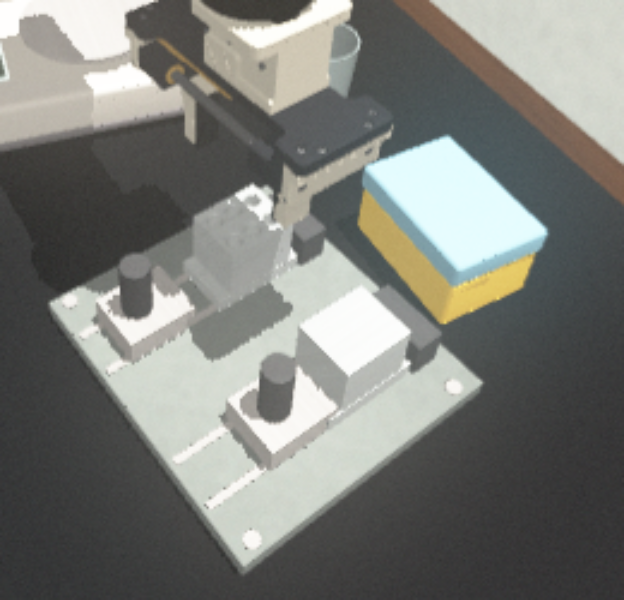

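The left jaw is slid back: its post is at (135,285) in the crop and the block's foot is free. The fingers straddle the block, and the right jaw is unchanged. Next I go down and grip.

```bash
python3 -m creep '[{"grip":0,"delta_pos":[-0.01,0,0.2],"rotation":[0,0,0]},{"grip":0,"delta_pos":[-0.01,0,0.4],"rotation":[0,0,0]},{"grip":0,"delta_pos":[-0.01,0,0.6],"rotation":[0,0,0]},{"grip":0,"delta_pos":[-0.01,0,0.8],"rotation":[0,0,0]},{"grip":0,"delta_pos":[-0.01,0,0.875],"rotation":[0,0,0]}]'
python3 -m creep '[{"grip":1,"delta_pos":[0,0,0],"rotation":[0,0,0]},{"grip":1,"delta_pos":[0,0,0],"rotation":[0,0,0]},{"grip":1,"delta_pos":[0,0,0],"rotation":[0,0,0]},{"grip":1,"delta_pos":[0,0,0],"rotation":[0,0,0]},{"grip":1,"delta_pos":[0,0,0],"rotation":[0,0,0]}]'
python3 -m creep '[{"grip":1,"delta_pos":[0,0,0],"rotation":[0,0,0]},{"grip":1,"delta_pos":[0,0,0],"rotation":[0,0,0]}]'
```

```text
clock: 6.15
tool_pos: [0.5921, -0.1416, 0.0546]
orientation: [180.0, -0.2, -169.1]
force: [-1.7, 0.9, -0.1]
opening: 0.0877
gripper_force: 0.0
clock: 6.65
tool_pos: [0.5943, -0.1414, 0.0567]
orientation: [-180.0, 0.1, -169.1]
force: [0.8, -1.3, -0.1]
opening: 0.0533
gripper_force: 0.0
clock: 6.85
tool_pos: [0.5943, -0.1414, 0.0567]
orientation: [-180.0, 0.0, -169.1]
force: [-0.9, -0.1, 4.5]
opening: 0.0497
gripper_force: 30.0
```

```bash
python3 -m creep '[{"grip":1,"delta_pos":[0,0,-0.05],"rotation":[0,0,0]},{"grip":1,"delta_pos":[0,0,-0.12],"rotation":[0,0,0]},{"grip":1,"delta_pos":[0,0,-0.2],"rotation":[0,0,0]},{"grip":1,"delta_pos":[0,0,-0.3],"rotation":[0,0,0]},{"grip":1,"delta_pos":[0,0,-0.4],"rotation":[0,0,0]}]'
python3 -m creep '[{"grip":1,"delta_pos":[0,0,-0.15],"rotation":[0,0,0]},{"grip":1,"delta_pos":[0,0,-0.35],"rotation":[0,0,0]},{"grip":1,"delta_pos":[0,0,-0.55],"rotation":[0,0,0]},{"grip":1,"delta_pos":[0,0,-0.7],"rotation":[0,0,0]},{"grip":1,"delta_pos":[0,0,-0.75],"rotation":[0,0,0]}]'
python3 - <<'E'
from h import *;from plant import ctrl
go(ctrl.get_obs(),[.577,.156,.17],-169.1)
s=ctrl.snapshot("scene")["color"][:,:,::-1]
a=ctrl.snapshot("side")["color"][:,:,::-1]
c=np.zeros((600,800,3),np.uint8)
c[:300,:480]=cv2.resize(s[100:250,180:420],None,fx=2,fy=2)
c[300:600,:400]=cv2.resize(a[100:400,100:500],None,fx=1,fy=1)
b=ctrl.snapshot("side");import pickle;pickle.dump(ctrl.snapshot("wrist"),open("w3.pkl","wb"))
w=pickle.load(open("w3.pkl","rb"))["color"][:,:,::-1]
c[300:550,400:]=cv2.resize(w,(400,250))
cv2.imwrite("pics/m3.png",c)
E
```

```text
clock: 7.35
tool_pos: [0.594, -0.1414, 0.097]
orientation: [-180.0, 0.0, -169.1]
force: [0.1, -0.0, -4.2]
opening: 0.05
gripper_force: 30.0
clock: 7.85
tool_pos: [0.595, -0.1414, 0.1737]
orientation: [-180.0, 0.2, -169.1]
force: [-0.7, 0.1, -4.1]
opening: 0.0498
gripper_force: 30.0
pose [ 0.595  -0.1414  0.1737] [-179.96    0.21 -169.1 ] t 7.85 F [-0.7  0.1 -4.1] open 0.049835999557099823
delta [-0.386  2.954  0.037] rot [-0.     0.002  0.   ]
```

View pics/m3.png

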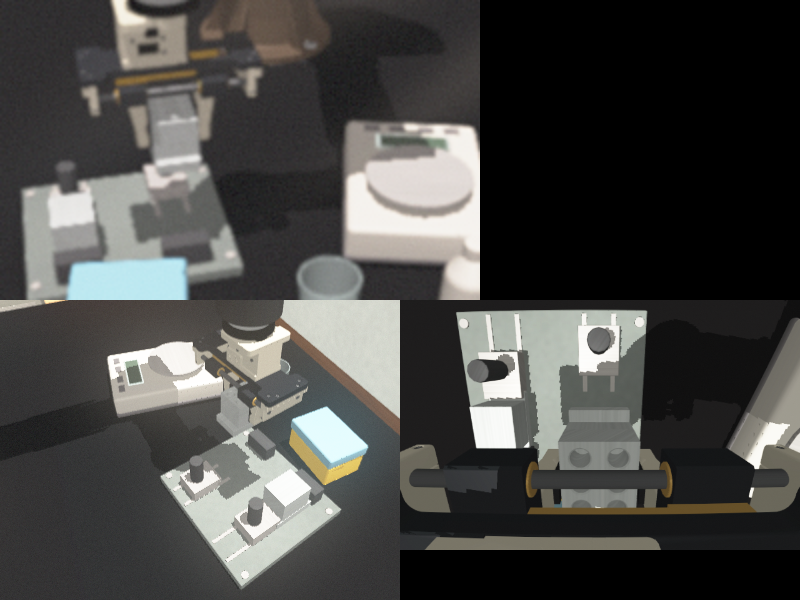

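The block is lifted out cleanly (force 4.1 N). The left station is empty and the blank is still clamped. Next I refine the pan centre using the housing corners as well.

Run:
```python
import pickle,numpy as np;from h import *
d=pickle.load(open("d0.pkl","rb"))
f=lambda P,x0,y0,k:np.c_[x0+(np.array(P)[:,0]+.5)/k-.5,y0+(np.array(P)[:,1]+.5)/k-.5]
for n,P in(("side",f([(32,107),(408,42),(490,198),(66,285)],200,130,4)),("scene",f([(206,36),(230,173),(31,180),(35,28)],340,150,2.6))):
    a=ray(d[n],P,.06);L=np.linalg.norm(np.roll(a,-1,0)-a,axis=1)
    v=a[1]+a[2]-a[0]-a[3];v/=np.linalg.norm(v)
    print(n,a.round(4).tolist(),L.round(4),np.degrees(np.arctan2(v[1],v[0])),"pan",a.mean(0)+.035*v)
# sharp rim in the side view: max-gradient points along rays from the centre, each camera with its own predicted ellipse
from scipy.optimize import least_squares
for n in("side","scene"):
    g=cv2.GaussianBlur(d[n]["color"],(0,0),.7).astype(float);gm=sum(np.hypot(cv2.Sobel(g[:,:,k],6,1,0),cv2.Sobel(g[:,:,k],6,0,1)) for k in range(3))
    th=np.radians(np.arange(0,360,4));best=[]
    for x in np.arange(.568,.590,.0005):
        for y in np.arange(.148,.166,.0005):
            q=proj(d[n],np.c_[x+.068*np.cos(th),y+.068*np.sin(th),0*th+.08]).astype(np.float32)
            v=cv2.remap(gm.astype(np.float32),q[:,:1],q[:,1:],1)[:,0]
            best.append((np.minimum(v,120).mean(),x,y))
    best.sort(reverse=True);print(n,np.round(best[:4],4).tolist())
```

```text
side [[0.4304, 0.2573], [0.6702, 0.2284], [0.6484, 0.0569], [0.4101, 0.0843]] [0.2415 0.1728 0.2398 0.1742] -6.721507709873919 pan [0.57450614 0.15262582]
scene [[0.4417, 0.2725], [0.6773, 0.2332], [0.6762, 0.0518], [0.4171, 0.0907]] [0.2388 0.1814 0.262  0.1835] -8.974745179041577 pan [0.58765402 0.15659333]
side [[112.0682, 0.574, 0.154], [111.75, 0.5735, 0.1545], [111.7494, 0.574, 0.1545], [111.7227, 0.5745, 0.154]]
scene [[116.2127, 0.58, 0.1565], [116.2014, 0.5805, 0.157], [116.1949, 0.582, 0.158], [116.1893, 0.58, 0.157]]
```

Correcting the scene camera for its known bias on the block, all estimates agree: the pan is at about (0.5745, 0.1545). Next I carry the block there.

```bash
R='x'; python3 -m creep '[{"grip":1,"delta_pos":[-0.01,0.1,0],"rotation":[0,0,0]},{"grip":1,"delta_pos":[-0.03,0.3,0],"rotation":[0,0,0]},{"grip":1,"delta_pos":[-0.06,0.5,0],"rotation":[0,0,0]},{"grip":1,"delta_pos":[-0.09,0.75,0],"rotation":[0,0,0]},{"grip":1,"delta_pos":[-0.12,1,0],"rotation":[0,0,0]}]'
python3 -m creep '[{"grip":1,"delta_pos":[-0.03,0.2,0],"rotation":[0,0,0]},{"grip":1,"delta_pos":[-0.05,0.4,0],"rotation":[0,0,0]},{"grip":1,"delta_pos":[-0.07,0.6,0],"rotation":[0,0,0]},{"grip":1,"delta_pos":[-0.1,0.8,0],"rotation":[0,0,0]},{"grip":1,"delta_pos":[-0.12,1,0],"rotation":[0,0,0]}]'
python3 -m creep '[{"grip":1,"delta_pos":[-0.03,0.2,0],"rotation":[0,0,0]},{"grip":1,"delta_pos":[-0.05,0.4,0],"rotation":[0,0,0]},{"grip":1,"delta_pos":[-0.08,0.6,0],"rotation":[0,0,0]},{"grip":1,"delta_pos":[-0.1,0.8,0],"rotation":[0,0,0]},{"grip":1,"delta_pos":[-0.12,0.94,0],"rotation":[0,0,0]}]'
python3 -m creep '[{"grip":1,"delta_pos":[0,0,0],"rotation":[0,0,0]},{"grip":1,"delta_pos":[0,0,0],"rotation":[0,0,0]},{"grip":1,"delta_pos":[0,0,0],"rotation":[0,0,0]}]'
python3 - <<'E'
from h import *;from plant import ctrl;import pickle
go(ctrl.get_obs(),[.5745,.1545,.1225],-169.1)
s=ctrl.snapshot("wrist");pickle.dump(s,open("w4.pkl","wb"));cv2.imwrite("pics/w4.png",s["color"][:,:,::-1])
E
```

```text
clock: 8.55
tool_pos: [0.5862, -0.0397, 0.1701]
orientation: [180.0, -0.1, -169.1]
force: [-0.0, -0.3, -3.8]
opening: 0.0497
gripper_force: 30.0
clock: 9.05
tool_pos: [0.5791, 0.0608, 0.1701]
orientation: [-180.0, -0.1, -169.1]
force: [0.1, -0.1, -4.0]
opening: 0.0498
gripper_force: 30.0
clock: 9.55
tool_pos: [0.573, 0.1555, 0.1702]
orientation: [-180.0, -0.1, -169.1]
force: [0.1, -0.4, -3.1]
opening: 0.0503
gripper_force: 30.0
clock: 9.85
tool_pos: [0.5736, 0.1536, 0.1708]
orientation: [-180.0, -0.0, -169.1]
force: [0.3, 0.3, -3.9]
opening: 0.05
gripper_force: 30.0
pose [0.5736 0.1536 0.1708] [-1.7999e+02 -4.0000e-02 -1.6913e+02] t 9.85 F [ 0.3  0.3 -3.9] open 0.0499598354201969
delta [-0.011  0.007  0.483] rot [-0. -0. -0.]
```

View pics/w4.png

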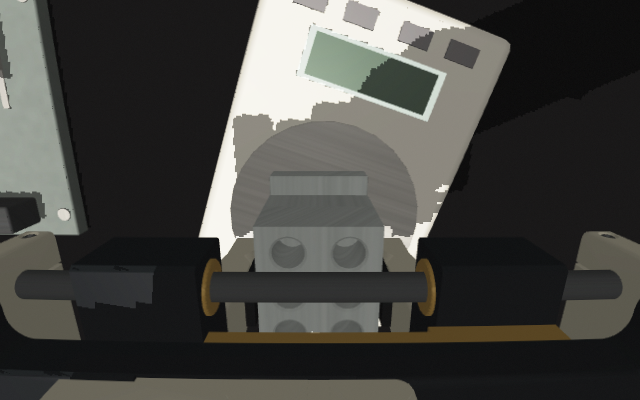

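The held block hangs upright over the pan. The pan rim is visible at left (231,207), right (418,205) and top (327,121). I'll fit its centre from this view.

Run:
```python
from h import *;import pickle
s=pickle.load(open("w4.pkl","rb"))
X=ray(s,[(231,207),(418,205),(327,121)],.08)
from scipy.optimize import least_squares
r=least_squares(lambda c:np.linalg.norm(X-c,axis=1)-.068,[.5745,.1545]);print(r.x,r.fun)
g=s["color"].astype(float);gm=sum(np.hypot(cv2.Sobel(g[:,:,k],6,1,0),cv2.Sobel(g[:,:,k],6,0,1)) for k in range(3)).astype(np.float32)
th=np.radians(np.arange(100,280,2));best=[]
for x in np.arange(.564,.586,.0005):
  for y in np.arange(.146,.166,.0005):
    q=proj(s,np.c_[x+.068*np.cos(th),y+.068*np.sin(th),0*th+.08]).astype(np.float32)
    m=(q[:,1]<215); v=cv2.remap(gm,q[:,:1],q[:,1:],1)[:,0][m]
    best.append((np.minimum(v,100).mean(),x,y))
best.sort(reverse=True);print(np.round(best[:4],4).tolist())
# held block top centre: first well row at z=.0775 below..., underside .129 -> top .189
print("wells",ray(s,[(288,252),(348,252)],.1708-.0417+.06).mean(0))
```

```text
[0.57657413 0.15923812] [-2.10145349e-04 -2.11764892e-04  5.36129845e-05]
[[100.0, 0.5765, 0.1585], [100.0, 0.5765, 0.158], [99.5977, 0.577, 0.158], [99.5248, 0.576, 0.158]]
wells [0.55474274 0.15023122]
```

```bash
python3 -m creep '[{"grip":1,"delta_pos":[-0.03,0.03,0.1],"rotation":[0,0,0]},{"grip":1,"delta_pos":[-0.03,0.03,0.22],"rotation":[0,0,0]},{"grip":1,"delta_pos":[-0.03,0.03,0.34],"rotation":[0,0,0]},{"grip":1,"delta_pos":[-0.03,0.03,0.42],"rotation":[0,0,0]},{"grip":1,"delta_pos":[-0.03,0.03,0.45],"rotation":[0,0,0]}]'
python3 -m creep '[{"grip":1,"delta_pos":[0,0,0],"rotation":[0,0,0]},{"grip":1,"delta_pos":[0,0,0.01],"rotation":[0,0,0]},{"grip":1,"delta_pos":[0,0,0.02],"rotation":[0,0,0]}]'
```

```text
clock: 10.4
tool_pos: [0.5755, 0.1571, 0.1243]
orientation: [-180.0, -0.1, -169.1]
force: [-0.4, 1.2, -3.9]
opening: 0.0496
gripper_force: 30.0
clock: 10.7
tool_pos: [0.5765, 0.1579, 0.1245]
orientation: [180.0, 0.1, -169.1]
force: [0.1, 0.3, -3.0]
opening: 0.0501
gripper_force: 30.0
```

```bash
python3 -m creep '[{"grip":1,"delta_pos":[0,0,0.005],"rotation":[0,0,0]},{"grip":1,"delta_pos":[0,0,0.01],"rotation":[0,0,0]},{"grip":1,"delta_pos":[0,0,0.01],"rotation":[0,0,0]},{"grip":1,"delta_pos":[0,0,0.01],"rotation":[0,0,0]}]'
```

```text
clock: 11.1
tool_pos: [0.5762, 0.1577, 0.1232]
orientation: [180.0, 0.0, -169.1]
force: [0.1, 0.4, -4.7]
opening: 0.0494
gripper_force: 30.0
```

```bash
python3 -m creep '[{"grip":1,"delta_pos":[0,0,0.005],"rotation":[0,0,0]},{"grip":1,"delta_pos":[0,0,0.01],"rotation":[0,0,0]},{"grip":1,"delta_pos":[0,0,0.01],"rotation":[0,0,0]},{"grip":1,"delta_pos":[0,0,0.01],"rotation":[0,0,0]}]'
```

```text
clock: 11.5
tool_pos: [0.5762, 0.1576, 0.122]
orientation: [-180.0, -0.0, -169.1]
force: [0.3, -0.1, -4.6]
opening: 0.0497
gripper_force: 30.0
```

```bash
python3 -m creep '[{"grip":1,"delta_pos":[0,0,0.003],"rotation":[0,0,0]},{"grip":1,"delta_pos":[0,0,0.006],"rotation":[0,0,0]},{"grip":1,"delta_pos":[0,0,0.006],"rotation":[0,0,0]},{"grip":1,"delta_pos":[0,0,0.006],"rotation":[0,0,0]}]'; python3 -m creep '[{"grip":1,"delta_pos":[0,0,0.003],"rotation":[0,0,0]},{"grip":1,"delta_pos":[0,0,0.005],"rotation":[0,0,0]},{"grip":1,"delta_pos":[0,0,0.005],"rotation":[0,0,0]},{"grip":1,"delta_pos":[0,0,0.005],"rotation":[0,0,0]}]'
```

```text
clock: 11.9
tool_pos: [0.5762, 0.1577, 0.1217]
orientation: [180.0, 0.0, -169.1]
force: [-1.0, -0.0, -0.8]
opening: 0.0504
gripper_force: 30.0
clock: 12.3
tool_pos: [0.5762, 0.1577, 0.1216]
orientation: [180.0, 0.0, -169.1]
force: [-4.5, 0.4, 5.1]
opening: 0.0498
gripper_force: 30.0
```

Contact: the load has gone from -4 N to +5 N. Next I release and rise.

```bash
python3 -m creep '[{"grip":0.4,"delta_pos":[0,0,0],"rotation":[0,0,0]},{"grip":0.2,"delta_pos":[0,0,0],"rotation":[0,0,0]},{"grip":0,"delta_pos":[0,0,0],"rotation":[0,0,0]},{"grip":0,"delta_pos":[0,0,0],"rotation":[0,0,0]},{"grip":0,"delta_pos":[0,0,0],"rotation":[0,0,0]}]'; python3 -m creep '[{"grip":0,"delta_pos":[0,0,0],"rotation":[0,0,0]},{"grip":0,"delta_pos":[0,0,-0.1],"rotation":[0,0,0]},{"grip":0,"delta_pos":[0,0,-0.3],"rotation":[0,0,0]},{"grip":0,"delta_pos":[0,0,-0.5],"rotation":[0,0,0]},{"grip":0,"delta_pos":[0,0,-0.75],"rotation":[0,0,0]}]'
python3 -m creep '[{"grip":0,"delta_pos":[0.2,0,-0.2],"rotation":[0,0,0]},{"grip":0,"delta_pos":[0.4,0,-0.3],"rotation":[0,0,0]},{"grip":0,"delta_pos":[0.6,0,-0.3],"rotation":[0,0,0]},{"grip":0,"delta_pos":[0.8,0,-0.3],"rotation":[0,0,0]},{"grip":0,"delta_pos":[0.8,0,-0.3],"rotation":[0,0,0]}]'
python3 - <<'E'
from h import *;from plant import ctrl
s=ctrl.snapshot("side")["color"][:,:,::-1];b=ctrl.snapshot("scene")["color"][:,:,::-1];w=ctrl.snapshot("wrist")["color"][:,:,::-1]
c=np.zeros((600,800,3),np.uint8)
c[:300,:400]=s[100:400,100:500]
c[:300,400:800]=cv2.resize(b[120:270,180:380],None,fx=2,fy=2)
c[300:,:400]=cv2.resize(s[100:220,200:360],(400,300));c[300:550,400:]=cv2.resize(w,(400,250))
cv2.imwrite("pics/f.png",c);print(ctrl.get_obs()["clock"])
E
```

```text
clock: 12.8
tool_pos: [0.5763, 0.1577, 0.1209]
orientation: [-180.0, 0.0, -169.1]
force: [-0.5, -0.0, -0.2]
opening: 0.0789
gripper_force: 0.0
clock: 13.3
tool_pos: [0.5759, 0.1575, 0.1969]
orientation: [-180.0, -0.0, -169.1]
force: [0.2, 0.6, -0.3]
opening: 0.0876
gripper_force: 0.0
clock: 13.8
tool_pos: [0.4959, 0.142, 0.2273]
orientation: [179.9, 0.1, -169.1]
force: [0.8, -0.4, 0.6]
opening: 0.0876
gripper_force: 0.0
13.95
```

View pics/f.png

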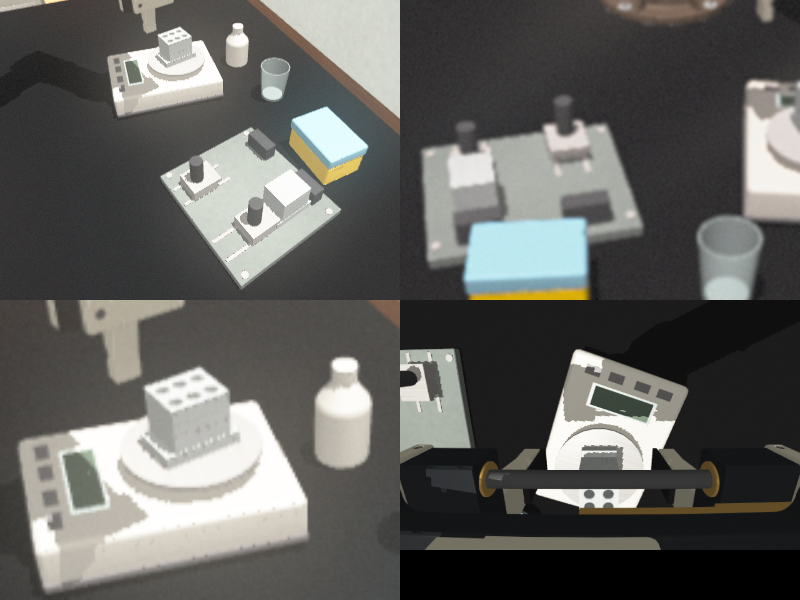

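The block stands upright, wells up, in the middle of the pan (in the lower-left crop, foot at about (190,440), pan centre (191,450)). The blank and its jaw are as they were, the bystanders have not moved, and the gripper is clear. I'm handing the job in.

```bash
python3 -c "
from plant import ctrl
print(ctrl.close_job())"
```

```text
the job is handed in; nothing more can be done
None
```

The left jaw is slid back about 30 mm and the drilled block stands wells up in the middle of the balance pan (to within a few mm by the cameras); the blank is still clamped, nothing else was moved, and the job was handed in at about 14 s (the verdict was not shown).

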